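Set a refurbished suction unit's click dial by fingertip

ROBOT

A 7-joint arm with a two-finger parallel gripper is mounted at the origin on the work surface. World frame = base frame: x ahead of the robot, y to its left, z up, the work surface at z = 0. Lengths are in m, angles in rad, forces in N, time in s.
With the tool pointing down it reaches from about 0.35 to 0.9 m from the base axis. Payload 8.1 kg.
Tool frame: the origin (TCP) lies on the centre line of the jaws, within the pads' length; the fingertips stand ctrl.tip_extent ahead of it and the grasp point (between the pads) lies 11 mm behind it (ctrl.tip_extent is the distance from the TCP to the fingertips, in m); z points along the fingers, x is the direction in which the jaws open and shut, and the axes are right-handed (so a half turn about z gives the same grasp; the last joint's range is limited). The gripper opens to 92 mm and grips with 3 to 60 N. Pads are 19 mm wide; open, the fingers measure 130 mm over their backs; the gripper's body (75 mm by 190 mm) begins 47 mm behind the grasp point.
Start: joints at [-1.268, 0.434, 0.025, 1.573, -0.012, 1.134, -0.075], TCP at [0.247, 0.574, 0.235] pointing down, gripper open.
Joint ranges: [-2.62, 2.62], [-0.44, 2.09], [-1.27, 1.32], [0.08, 2.57], [-1.32, 4.46], [0.12, 2], [-2.74, 2.74]. Speed limits (rad/s): [2.22, 2.22, 3.01, 3.01, 3.14, 3.14, 3.14].

INTERFACE

Orientations are given as [roll, pitch, yaw] about the fixed x, y, z axes, in that order (R = Rz(yaw) Ry(pitch) Rx(roll)).
In Python, from rig import ctrl, imaging, models gives the robot as it stands.
- The arm moves only by the tool arm_command, never from a script. Its argument "plan" is one flat list of numbers, 7 for each row, row after row: the turn, a rotation vector about the tool's x, y, z in rad, then the shift along the tool's x, y, z in units of 25 mm (1.0 is 25 mm), then the opening, from -1 (shut) to 1 (fully open), so that 0 is half open. In form: [ax, ay, az, dx, dy, dz, fingers, ax, ay, az, dx, dy, dz, fingers, ...]. A call has 1 to 12 rows; each row is the pose to reach, as a shift and turn from the pose commanded when the call began, along the tool's axes at that moment; what a row does not reach only later rows make up. A row lasts 1/10 s, in which the tool goes at most 50 mm and 8.59 degrees, less where a joint would pass 70% of its speed; a pose out of reach is approached as far as the arm can. A call with a gripper value outside its range is refused whole. The fingers move at their own pace and stop on an object; "squeeze" is the grip in N (left out, the last holds). Time passes only in rows, so rows that repeat a pose let the fingers close. It gives the time, the measured TCP pose, the force and the opening at its end, in the units of the state.
- ctrl.state(): the state, without advancing time (a new reading comes with each control period).
- imaging.grab_frame(name): name is "side" or "top" or "wrist"; returns (picture, depth): 400x640x3 uint8, red, green, blue; 400x640 float32, m along the optical axis (not along the pixel's ray), 0 where there is no reading.
- imaging.camera_params(name): a dict with "camera_matrix" (3x3 intrinsics, pixels), "rvec" (rotation vector, rad) and "tvec" (3), from world to camera coordinates, as OpenCV has them; the wrist camera has in their place "hand_eye" (4x4, takes a point from camera to tool coordinates, whose origin is the TCP and whose axes are the tool frame's). Camera axes: x right, y down, z forward; pixel columns grow to the right and rows downward; lengths in m; the calibration is good to about 2 mm. A picture is of the moment at which its call begins: read the wrist's pose just before it. camera_params takes no time and is no camera call.
- ctrl.sign_off(): hands the job in, once; it reports no verdict.
Trained networks look in the newest picture that a camera, given by its name, has taken for a name from the list of things; names that differ only in an ending like _2 or _b are one class to them, and where a whole thing is asked for, a point or a joint stands for the part that bears it (a point fixed in the world has none). Each returns a list of dicts, best first, with "p" (0 to 1); they miss things now and then, are a little off and sometimes report something else, mostly with a low value. They report only what shows in the picture. A call takes as long as a camera call.
- models.recognise(camera, target): "box" ([left, top, right, bottom] in pixels, round what is visible of it).
- models.cut_out(camera, target): "pixels" (400x640 bool, what is visible of it) and "box" ([left, top, right, bottom] in pixels, round what is visible of it).
- models.tip_of(camera, target): "centre" ([column, row] in pixels: a listed point, or the origin of a listed thing).
The state is a dict: "t": time; "joint_positions": joint angles; "dq": joint speeds; "joint_efforts": joint torques, N m; "tool_pos": TCP position; "eef_rot": TCP orientation; "force": force on the tool from outside, world axes, zero at the start; "ft_torque": the same for the moment, N m; "opening": finger opening in m.
Only numpy, scipy, OpenCV 4.12 (cv2) and the standard library are available. Lean on these libraries where they do the work, as an engineer would, in place of code of your own. Each camera call takes 0.05 s, during which the arm holds its last target. There are 200 camera calls.

TASK

Starting from its zero stop, turn the click-stop dial on top of the white suction unit clockwise by exactly four clicks, pushing the side of its blue wing round with a fingertip, gently and without running past the fourth click. Do not pinch the wing, leave the dial resting in the fourth click with the hand clear of it, and leave the loose things on and around the unit where they are.

Things in the scene. Friction and masses are not known exactly. Their poses are not given: they have to be found in the camera images.
- console: Suction unit, fixed: white box, blue band, 220 (its x) x 320 (its y) mm, flat deck 85 mm above the bench. Origin at the centre of its underside, z up. Dial axis vertical, 50 mm to the +y side of the deck's centre. A flat gauge (68 mm across, 8 mm high) lies on the deck at x 55, y -105 mm. Ticks around the dial, 64 mm from its axis, mark the clicks; the red one is the zero stop.
- dial (a joint): Turn of the dial, rad: starts at 0 (zero stop), grows clockwise from above. Click n rests at 0.3927 n (22.5 degrees each), n up to 8. A sprung pawl holds each click: pushing out takes 0.1 to 0.15 N m (3 to 5 N at 30 mm), falling to nothing half-way; then the dial snaps by itself, ahead of the finger, into the next click and stops there.
- dial_centre (a point): On the dial's vertical axis, at the top face of its black disc (100 mm across), 12 mm above the deck. This frame turns with the dial: x level from the axis along the middle of the wing to its outer end, z up. To turn clockwise, push the wing's +y side towards -y.
- wing_mid (a point): Centre of the blue wing, 30 mm out from the dial's axis, 9 mm above the disc. The wing is an upright rib 12 mm thick, 18 mm high above the disc, from 6 to 48 mm out from the axis, with a white line along its top; it turns with the dial. At the zero stop it points to the unit's +y side.
- adaptor: Loose brass hose adaptor standing on the deck, 26 mm across, 36 mm high; origin at the centre of its underside. Leave alone.
- tape: Loose yellow roll of tape lying on the bench, 90 mm across, 24 mm high; origin at the centre of its underside. Leave alone.
- oil: Loose small bottle with red cap standing on the bench, 40 mm across, 95 mm high; origin at the centre of its underside. Leave alone.
- meter: Loose orange hand meter lying on the bench, 130 x 70 x 30 mm; origin at the centre of its underside. Leave alone.

How it is judged:
By the outcome, as a careful person would: the job done as asked, in the order asked, and still so for the second after the job is handed in, with the robot touching nothing.
It also fails if it takes over 48 s, if anything falls off the work surface, if the arm or the gripper's body presses on something with over 40 N, if the wrist force passes 120 N, or if a joint passes its speed limit or range.

## Working session

There is one attempt and no reset: what is moved stays moved. The work goes in short steps, Python scripts to look and compute and a tool call to move; the robot and the scene stay as the last step left them, time stands still between calls to the robot, and variables do not carry over. Pictures are saved under pics/ and viewed, on a budget of 10 in all, crops included, one or two more only if the job needs it, and the job is handed in when it is done.

Besides the shell and the picture viewer there is one more tool, called after "Request:" by a JSON object that holds its "api" and its "payload". arm_command: Moves the arm, as the interface text tells. Its arguments: {"type":"object","properties":{"plan":{"type":"array"},"squeeze":{"type":"number"}},"required":["plan"]}

```bash
mkdir -p pics; ls; cat > h.py <<'E'
import numpy as np, cv2
from scipy.spatial.transform import Rotation as R
from rig import ctrl, imaging, models
def pose():
    s=ctrl.state(); T=np.eye(4); T[:3,:3]=R.from_euler('xyz',s['eef_rot']).as_matrix(); T[:3,3]=s['tool_pos']; return T
def c2w(n,T=None):
    p=imaging.camera_params(n)
    if n=='wrist': return (pose() if T is None else T)@np.array(p['hand_eye'])
    M=np.eye(4); M[:3,:3]=cv2.Rodrigues(np.array(p['rvec'],float))[0]; M[:3,3]=np.ravel(p['tvec']); return np.linalg.inv(M)
def ray(n,px,z,M=None):
    "point where pixel ray meets height z"
    M=c2w(n) if M is None else M
    d=M[:3,:3]@np.linalg.solve(np.array(imaging.camera_params(n)['camera_matrix']),[px[0],px[1],1]); o=M[:3,3]
    return o+d*(z-o[2])/d[2]
def save(f,im): cv2.imwrite('pics/'+f,im[:,:,::-1])
E
python3 - <<'E'
from h import *
print(ctrl.state(), ctrl.tip_extent)
for n in ['top','side']:
    im,d=imaging.grab_frame(n); save(n+'1.png',im)
    for t,z in [('console',0),('dial_centre',.097),('wing_mid',.106),('adaptor',.085),('oil',0),('tape',0),('meter',0)]:
        r=models.tip_of(n,t)
        for q in r[:2]: print(n,t,q['p'].__round__(2),np.round(q['centre']),ray(n,q['centre'],z).round(4))
E
```

```text
pics
{'t': 0.0, 'joint_positions': array([-1.2675879 ,  0.4351969 ,  0.02500494,  1.57408138, -0.01158858,
        1.13400605, -0.07513336]), 'dq': array([ 0.00129347,  0.00038087, -0.00093768,  0.00114452, -0.00015893,
        0.00155199, -0.00037042]), 'joint_efforts': array([-2.14533502e-04, -6.67855239e+01,  9.84815173e-01, -3.14462042e+01,
       -6.04557199e-02,  4.26945125e-02,  1.55036096e-04]), 'tool_pos': array([0.24660335, 0.57375664, 0.23396763]), 'eef_rot': array([3.14142877e+00, 1.53815899e-03, 1.16486061e+00]), 'force': array([-0.01247115,  1.23978537, -0.6715192 ]), 'ft_torque': array([-0.00189542,  0.00734579, -0.01174996]), 'opening': 0.09200369334366561} 0.008
top console 0.83 [393. 217.] [ 0.552  -0.1294  0.    ]
top dial_centre 0.97 [379. 199.] [ 0.5782 -0.0849  0.097 ]
top wing_mid 0.88 [367. 190.] [ 0.5964 -0.0558  0.106 ]
top wing_mid 0.5 [489. 300.] [ 0.3633 -0.3165  0.106 ]
top oil 0.62 [498. 230.] [ 0.5259 -0.383   0.    ]
top tape 0.58 [296. 172.] [0.6612 0.1129 0.    ]
top meter 0.94 [487. 299.] [ 0.3609 -0.3482  0.    ]
side console 0.77 [329. 188.] [ 0.5577 -0.1167  0.    ]
side dial_centre 0.88 [318. 171.] [ 0.5845 -0.0789  0.097 ]
side wing_mid 0.88 [316. 175.] [ 0.5899 -0.0535  0.106 ]
side adaptor 0.51 [369. 149.] [ 0.4568 -0.1804  0.085 ]
side oil 0.6 [339. 121.] [ 0.5368 -0.4048  0.    ]
side oil 0.21 [396. 136.] [ 0.3651 -0.3416  0.    ]
side tape 0.82 [280. 254.] [0.665  0.1085 0.    ]
side meter 0.57 [393. 136.] [ 0.3738 -0.3397 -0.    ]
```

View pics/top1.png

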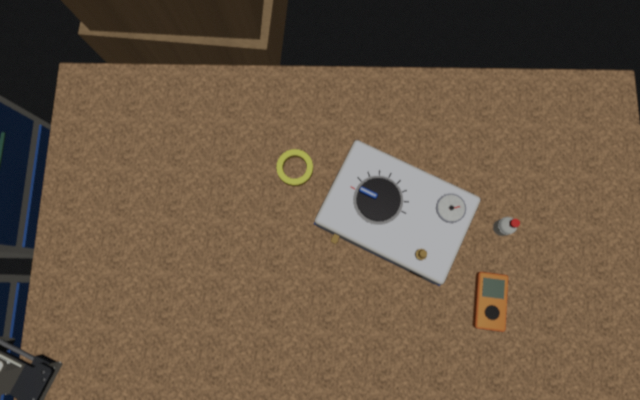

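View pics/side1.png

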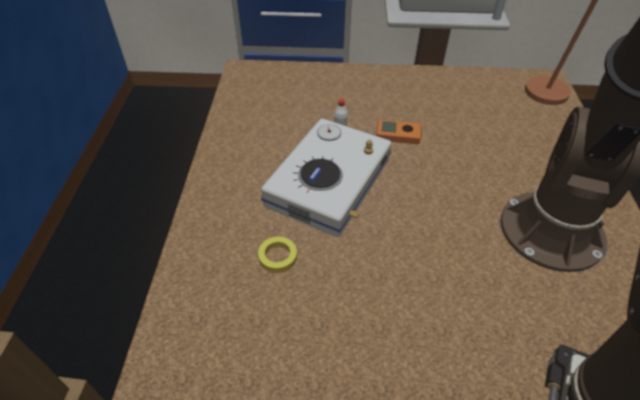

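Both views agree. The dial is at about (0.581, -0.082) and the unit is yawed about -26°. The wing (366,191 in the top view) points at about +64° in world, and the brass adaptor is near (421,254). Next I'll hover over the dial for a closer wrist view, fingers shut.

```bash
cat >> h.py <<'E'
def to(p,yaw):
    "row (turn, shift/25mm) from current measured pose to TCP p, tool down with yaw"
    T=pose(); A=R.from_euler('xyz',[np.pi,0,yaw])
    r=(R.from_matrix(T[:3,:3]).inv()*A).as_rotvec(); s=T[:3,:3].T@(np.array(p)-T[:3,3])/.025
    return r.round(4),s.round(3)
E
python3 - <<'E'
from h import *
print(imaging.camera_params('wrist'))
print(to([.575,-.06,.26],1.165))
E
```

```text
{'camera_matrix': array([[329.41898514,   0.        , 325.63221798],
       [  0.        , 329.41898514, 200.11253431],
       [  0.        ,   0.        ,   1.        ]]), 'hand_eye': array([[ 9.99997816e-01,  1.31388069e-03,  1.62516979e-03,
         3.75576763e-04],
       [-1.74401327e-03,  9.53128577e-01,  3.02560528e-01,
        -8.15811683e-02],
       [-1.15146733e-03, -3.02562702e-01,  9.53128787e-01,
        -1.49799491e-01],
       [ 0.00000000e+00,  0.00000000e+00,  0.00000000e+00,
         1.00000000e+00]])}
(array([ 0.    , -0.0001, -0.0001]), array([-18.125,  22.08 ,  -1.011]))
```

Request:
{"api": "arm_command", "payload": {"plan": [0,0,0,-18.1,22,-1,-1,0,0,0,-18.1,22,-1,-1,0,0,0,-18.1,22,-1,-1,0,0,0,-18.1,22,-1,-1,0,0,0,-18.1,22,-1,-1,0,0,0,-18.1,22,-1,-1,0,0,0,-18.1,22,-1,-1,0,0,0,-18.1,22,-1,-1,0,0,0,-18.1,22,-1,-1,0,0,0,-18.1,22,-1,-1,0,0,0,-18.1,22,-1,-1,0,0,0,-18.1,22,-1,-1], "squeeze": 10}}

```text
t: 2.0
tool_pos: [0.5224, 0.0395, 0.2562]
eef_rot: [3.141, -0.001, 1.165]
force: [0.6, 0.7, -0.3]
opening: 0.0022
```

```bash
python3 - <<'E'
from h import *
print(to([.575,-.06,.26],1.165), ctrl.state()['t'], ctrl.state()['joint_positions'].round(2))
E
```

```text
(array([ 0.0006, -0.0007,  0.0002]), array([-2.828,  3.503, -0.15 ])) 2.0 [-0.43  0.25  0.32  1.81 -0.09  1.1   1.08]
```

Request:
{"api": "arm_command", "payload": {"plan": [0,0,0,-2.8,3.5,0,-1,0,0,0,-2.8,3.5,0,-1,0,0,0,-2.8,3.5,0,-1,0,0,0,-2.8,3.5,0,-1,0,0,0,-2.8,3.5,0,-1]}}

```text
t: 2.5
tool_pos: [0.5742, -0.0563, 0.2555]
eef_rot: [-3.141, -0.001, 1.165]
force: [-0.5, 0.6, 0.6]
opening: 0.0007
```

```bash
python3 - <<'E'
from h import *
T=pose(); M=c2w('wrist',T); im,d=imaging.grab_frame('wrist'); save('w1.png',im)
print(ctrl.state()['dq'].round(3),T[:3,3])
for t,z in [('dial_centre',.097),('wing_mid',.106),('adaptor',.085),('console',0)]:
    for q in models.tip_of('wrist',t)[:2]: print(t,round(q['p'],2),np.round(q['centre']),ray('wrist',q['centre'],z,M).round(4))
hsv=cv2.cvtColor(im,cv2.COLOR_RGB2HSV)
for q in models.cut_out('wrist','wing_mid')[:1]:
    print('wing',q['box'],q['p'],q['pixels'].sum())
q=cv2.inRange(hsv,(100,80,40),(130,255,255)); v,u=np.nonzero(q); print(len(u),u.min(),u.max(),v.min(),v.max())
E
```

```text
[-0.012 -0.006 -0.004  0.002  0.002 -0.001  0.003] [ 0.57418424 -0.05633406  0.25554149]
dial_centre 0.68 [304. 202.] [ 0.583 -0.082  0.097]
wing_mid 0.81 [335. 202.] [ 0.5919 -0.0527  0.106 ]
adaptor 0.81 [164. 124.] [ 0.4633 -0.1747  0.085 ]
console 0.82 [270. 174.] [ 0.5587 -0.1247  0.    ]
wing [254.4, 147.6, 354.7, 246.8] 0.67 7535
617 310 354 196 213
```

View pics/w1.png

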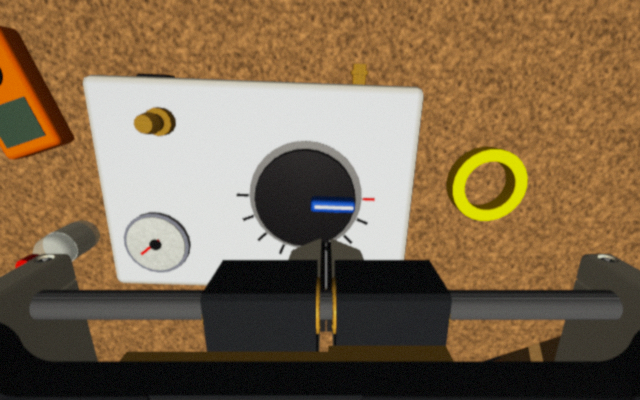

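The wrist view shows the disc centre at (304,197), the wing at (312–354, 207) pointing right, and the red tick at (369,199). The clicks run down and to the left. The adaptor (155,122) and gauge (157,242) are well away. One refinement fit, then I'll move.

```bash
cat > fit.py <<'E'
from h import *
from scipy.optimize import least_squares
im=cv2.imread('pics/w1.png')[:,:,::-1].copy(); M=c2w('wrist')
# disc
g=im.max(2); m=(g<70).astype(np.uint8); m[236:]=0; m[:,:230]=0; m[:,380:]=0; m[:130]=0
n,l,st,_=cv2.connectedComponentsWithStats(m); k=1+st[1:,4].argmax(); c=max(cv2.findContours((l==k).astype(np.uint8),0,1)[0],key=len)[:,0]
c=c[(c[:,1]<234)]
P=np.array([ray('wrist',p,.097,M)[:2] for p in c])
f=least_squares(lambda x:np.hypot(*(P-x[:2]).T)-x[2],[.583,-.082,.05],loss='soft_l1',f_scale=.001)
print('disc',f.x.round(4))
hsv=cv2.cvtColor(im,cv2.COLOR_RGB2HSV)
roi=np.zeros(g.shape,bool); roi[195:218,305:360]=1
w=(hsv[...,1]<110)&(g>150)&roi
v,u=np.nonzero(w); L=np.array([ray('wrist',p,.115,M)[:2] for p in zip(u,v)])
vx,vy,x0,y0=cv2.fitLine(L.astype(np.float32),2,0,.01,.01).ravel(); dd=np.array([vx,vy]); dd*=np.sign(dd[1])
print('line',len(u),np.degrees(np.arctan2(dd[1],dd[0])),(L-f.x[:2])@dd@np.ones(len(L))/len(L),((L-f.x[:2])@dd).min(),((L-f.x[:2])@dd).max(),'lateral',((L-f.x[:2])@[-dd[1],dd[0]]).mean())
r=((hsv[...,0]<8)|(hsv[...,0]>172))&(hsv[...,1]>120)&(g>120); r[:190]=0;r[206:]=0;r[:,:360]=0;r[:,380:]=0
v,u=np.nonzero(r);t=ray('wrist',(u.mean(),v.mean()),.085,M)[:2]-f.x[:2]; print('tick',np.hypot(*t),np.degrees(np.arctan2(t[1],t[0])))
# console long edge far (top): white pixels, first row per column
e=np.array([ray('wrist',(x,60+np.argmax((im[60:130,x].min(1)>140)),),.085,M)[:2] for x in range(190,345,5)])
vx,vy=cv2.fitLine(e.astype(np.float32),2,0,.01,.01).ravel()[:2]; print('edge',np.degrees(np.arctan2(vy,vx)))
E
python3 fit.py
```

```text
disc [ 0.5762 -0.081   0.0456]
line 179 59.217422 0.034075853398157045 0.0127315005391014 0.05606879724629785 lateral -0.0024966170821518596
tick 0.06707934540249047 60.7617909049224
edge 64.970856
```

Disc radius 45.6 mm doesn't match the given 50 mm, and the angles disagree by about 5°. I'll check an enlarged crop.

```bash
python3 - <<'E'
from h import *
im=cv2.imread('pics/w1.png'); cv2.imwrite('pics/w1c.png',cv2.resize(im[130:270,230:390],None,fx=4.2,fy=4.2,interpolation=cv2.INTER_CUBIC))
print(imaging.camera_params('wrist').keys())
E
```

```text
dict_keys(['camera_matrix', 'hand_eye'])
```

View pics/w1c.png

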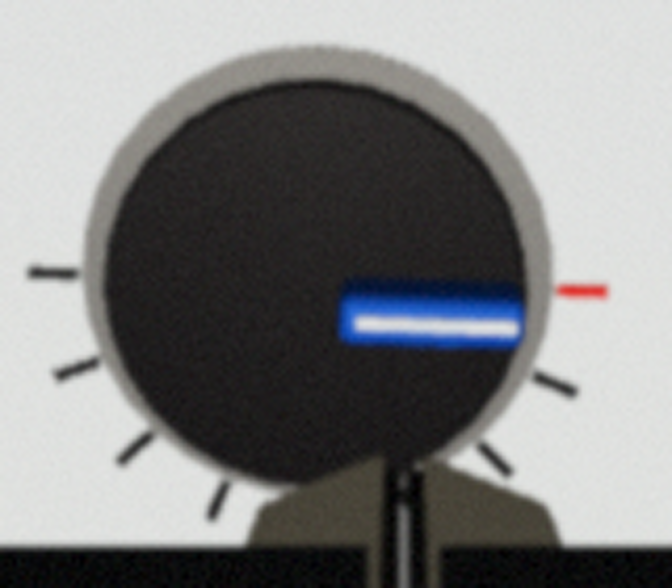

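The black top face spans crop x 103–525, y 82–487, so its centre is at pixel (304.8,197.7). My mask fit was off. The red tick is at (368.6,199.3) and the opposite (8th) tick at (242.9,194.8). I'll recompute from these.

```bash
python3 - <<'E'
from h import *
M=c2w('wrist'); q=lambda x,y,z: ray('wrist',(230+x/4.2,130+y/4.2),z,M)
C=q(314,284,.097)[:2]
pts={'l':q(105,284,.097),'r':q(524,284,.097),'t':q(314,82,.097)}
for k,v in pts.items(): print(k,np.hypot(*(v[:2]-C)))
a=q(582,291,.085)[:2];b=q(54,272,.085)[:2]; t2=q(556,385,.085)[:2]; t7=q(77,370,.085)[:2]; m=(a+b)/2
an=lambda d:np.degrees(np.arctan2(d[1],d[0]))
print('C',C,'tickmid',m,'rad',np.hypot(*(a-b))/2,'ang',an(a-b), an(t2-m),an(t7-m))
w1=q(340,318,.115)[:2];w2=q(522,323,.115)[:2]; print('wing',w1,w2,an(w2-w1),np.hypot(*(w2-w1)), np.hypot(*(w1-m)),an((w1+w2)/2-m),an((w1+w2)/2-C))
print(pose()[:3,3],ctrl.state()['eef_rot'])
E
```

```text
l 0.04879223547394447
r 0.049051433968858735
t 0.04720289921116611
C [ 0.57942011 -0.0796274 ] tickmid [ 0.58239846 -0.0804967 ] rad 0.06401143219634502 ang 64.76143368663811 42.22530707059477 -92.25191161702261
wing [ 0.58421477 -0.07430485] [ 0.60112373 -0.03761748] 65.25535331990434 0.040396487046690396 0.006452746638711672 67.28539667211705 60.758462501999276
[ 0.57432068 -0.05624536  0.25594884] [-3.14156272e+00 -5.05109310e-04  1.16671822e+00]
```

Tick fit matches the drawing: radius 64.0 mm and spacing 22.5°. The axis is at (0.582, -0.080) and the wing at 65°. Next I'll go beside the wing on its counter-clockwise side and descend.

```bash
cat >> h.py <<'E'
C=np.array([.582,-.0803]); PHI=65.
def at(th,s,r=.030):
    "TCP xy and yaw for wing angle th (deg clockwise), s = distance of TCP behind wing midline"
    a=np.radians(PHI-th); u=np.array([np.cos(a),np.sin(a)]); t=np.array([u[1],-u[0]])
    return C+r*u-s*t, a
def local():
    "measured TCP in dial frame at zero: radial, tangential(cw) and z mm; and cw force there"
    s=ctrl.state(); d=s['tool_pos'][:2]-C; a=np.arctan2(d[1],d[0])
    y=np.radians(PHI)
    return 'rho %.1f  ang_cw %.1f z %.1f yaw_cw %.1f'%(1e3*np.hypot(*d),PHI-np.degrees(a),1e3*s['tool_pos'][2],PHI-np.degrees(s['eef_rot'][2])), s['force'].round(1), round(s['t'],2)
E
python3 - <<'E'
from h import *
p,a=at(0,.035); print(p,to([*p,.16],a),to([*p,.110],a))
E
```

```text
[ 0.56295778 -0.03831913] (array([-0.    , -0.0005,  0.0323]), array([ 0.479, -0.7  ,  3.838])) (array([-0.    , -0.0005,  0.0323]), array([ 0.478, -0.7  ,  5.838]))
```

Request:
{"api": "arm_command", "payload": {"plan": [0,0,0.03,0.5,-0.7,1.5,-1,0,0,0.03,0.5,-0.7,3,-1,0,0,0.03,0.5,-0.7,3.8,-1,0,0,0.03,0.5,-0.7,4.5,-1,0,0,0.03,0.5,-0.7,5,-1,0,0,0.03,0.5,-0.7,5.4,-1,0,0,0.03,0.5,-0.7,5.7,-1,0,0,0.03,0.5,-0.7,5.7,-1,0,0,0.03,0.5,-0.7,5.7,-1]}}

```text
t: 3.7
tool_pos: [0.5637, -0.0391, 0.1137]
eef_rot: [3.141, -0.0, 1.135]
force: [-0.5, 0.4, 0.2]
opening: 0.0001
```

```bash
python3 - <<'E'
from h import *
print(local())
p,a=at(0,.035); print(to([*p,.110],a))
im,d=imaging.grab_frame('wrist'); save('w2.png',im)
E
```

```text
('rho 45.1  ang_cw -49.0 z 113.7 yaw_cw -0.0', array([-0.5,  0.4,  0.2]), 3.7)
(array([ 0.0006, -0.0003,  0.0004]), array([ 0.016, -0.04 ,  0.148]))
```

View pics/w2.png

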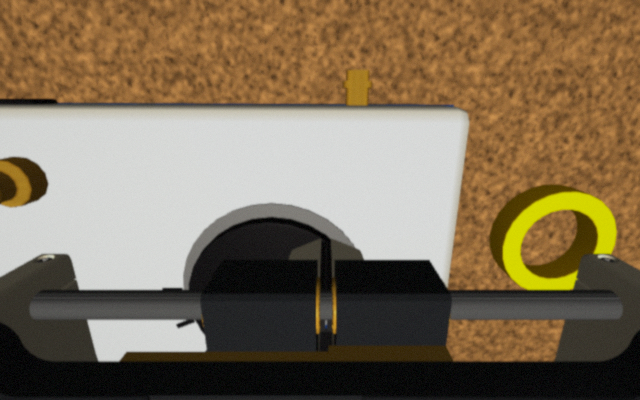

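The tip hangs over the disc edge behind the wing, with the pointed tips at (325,240) and nothing touched. I'll compute the arc rows for the first click.

```bash
cat > arc.py <<'E'
import sys
from h import *
print(local())
for g in sys.argv[1:]:
    th,s=map(float,g.split(',')); p,a=at(th,s/1e3); r,t=to([*p,.1105],a); print(g,r[2].round(3),t.round(2))
E
python3 arc.py 0,25 0,19 0,16 3,15.5 6,15.5 9,15.5 12,15.5
```

```text
('rho 45.0  ang_cw -48.8 z 113.9 yaw_cw -0.0', array([-1.1, -0.2,  0.1]), 3.75)
0,25 0.0 [0.02 0.35 0.14]
0,19 0.0 [0.02 0.59 0.14]
0,16 0.0 [0.02 0.71 0.14]
3,15.5 0.053 [0.05 0.8  0.14]
6,15.5 0.105 [0.07 0.86 0.14]
9,15.5 0.157 [0.1  0.93 0.14]
12,15.5 0.21 [0.12 1.   0.14]
```

Request:
{"api": "arm_command", "payload": {"plan": [0,0,0,0,0.2,0.13,-1,0,0,0,0.02,0.35,0.13,-1,0,0,0,0.02,0.47,0.13,-1,0,0,0,0.02,0.59,0.13,-1,0,0,0,0.02,0.65,0.13,-1,0,0,0,0.02,0.71,0.13,-1,0,0,0.05,0.05,0.8,0.13,-1,0,0,0.1,0.07,0.86,0.13,-1,0,0,0.1,0.07,0.86,0.13,-1,0,0,0.1,0.07,0.86,0.13,-1]}}

```text
t: 4.75
tool_pos: [0.5824, -0.0457, 0.1097]
eef_rot: [-3.139, 0.0, 1.035]
force: [-3.1, 2.6, 2.2]
opening: 0.0006
```

```bash
python3 arc.py 6,15.5 9,15.5 12,15.5 14,15.5 16,15.5
```

```text
('rho 34.6  ang_cw -24.3 z 109.7 yaw_cw 5.7', array([-3.1,  2.6,  2.2]), 4.75)
6,15.5 0.006 [ 0.    0.08 -0.03]
9,15.5 0.058 [ 0.04  0.14 -0.03]
12,15.5 0.11 [ 0.06  0.21 -0.03]
14,15.5 0.145 [ 0.08  0.25 -0.03]
16,15.5 0.18 [ 0.09  0.3  -0.03]
```

Contact confirmed: about 4 N opposing, as expected from the pawl. Continuing in small steps.

Request:
{"api": "arm_command", "payload": {"plan": [0,0,0.03,0.02,0.06,0,-1,0,0,0.06,0.04,0.12,0,-1,0,0,0.06,0.04,0.12,0,-1,0,0,0.06,0.04,0.12,0,-1]}}

```text
t: 5.15
tool_pos: [0.5871, -0.0476, 0.1101]
eef_rot: [3.141, -0.0, 0.975]
force: [0.5, 0.0, -0.4]
opening: 0.0003
```

```bash
python3 arc.py 9,15.5 12,15.5 14,15.5 16,15.5
```

```text
('rho 33.1  ang_cw -16.1 z 110.1 yaw_cw 9.1', array([ 0.5,  0. , -0.4]), 5.15)
9,15.5 -0.002 [ 0.   -0.06 -0.02]
12,15.5 0.05 [ 0.03  0.   -0.02]
14,15.5 0.085 [ 0.05  0.05 -0.02]
16,15.5 0.12 [ 0.07  0.09 -0.02]
```

Force dropped to zero, so it probably snapped to click 1. Checking by camera.

```bash
cat > look.py <<'E'
import sys
from h import *
o=[]
for n in ['top','side']:
    im,d=imaging.grab_frame(n)
    for q in models.tip_of(n,'wing_mid')[:1]:
        w=ray(n,q['centre'],.106)[:2]-C; print(n,round(q['p'],2),'r',np.hypot(*w).round(4),'cw',round(PHI-np.degrees(np.arctan2(w[1],w[0])),1))
    c=np.append(C,.1) ; M=np.linalg.inv(c2w(n)); x=np.array(imaging.camera_params(n)['camera_matrix'])@(M[:3,:3]@c+M[:3,3]); x=(x[:2]/x[2]).astype(int)
    o.append(cv2.resize(im[x[1]-45:x[1]+45,x[0]-45:x[0]+45],(400,400),interpolation=cv2.INTER_CUBIC))
save(sys.argv[1],np.hstack(o))
E
python3 look.py c1.png
```

```text
(no output)
```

View pics/c1.png

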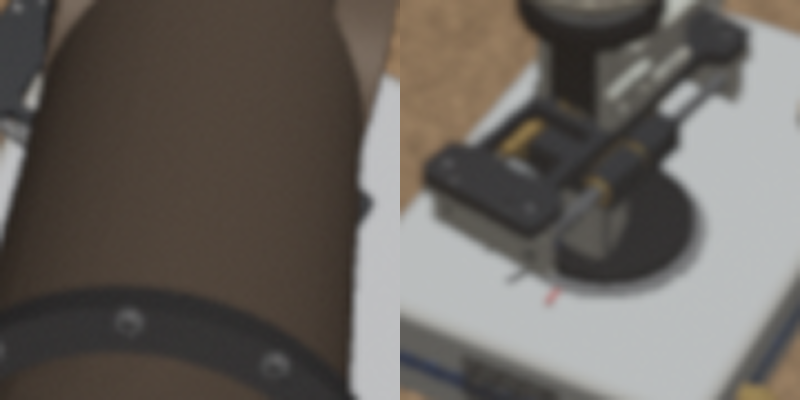

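Wing is hidden behind the hand in both fixed views, so I'll use force and check by retracting before the last click. On to click 2.

```bash
python3 arc.py 16,15.5 20,15.5 24,15.5 28,15.5 31,15.5 33,15.5
```

```text
('rho 33.2  ang_cw -16.6 z 110.1 yaw_cw 9.1', array([ 0.4,  0.2, -0.1]), 5.35)
16,15.5 0.12 [ 0.07  0.1  -0.02]
20,15.5 0.19 [ 0.1   0.19 -0.02]
24,15.5 0.259 [ 0.12  0.28 -0.02]
28,15.5 0.329 [ 0.14  0.38 -0.02]
31,15.5 0.382 [ 0.15  0.45 -0.02]
33,15.5 0.416 [ 0.15  0.5  -0.02]
```

Request:
{"api": "arm_command", "payload": {"plan": [0,0,0.12,0.07,0.1,0,-1,0,0,0.19,0.1,0.19,0,-1,0,0,0.23,0.11,0.24,0,-1,0,0,0.26,0.12,0.28,0,-1,0,0,0.3,0.13,0.33,0,-1,0,0,0.33,0.14,0.38,0,-1,0,0,0.33,0.14,0.38,0,-1,0,0,0.33,0.14,0.38,0,-1]}}

```text
t: 6.15
tool_pos: [0.5958, -0.0491, 0.1098]
eef_rot: [-3.14, 0.001, 0.645]
force: [-3.7, 2.9, 2.3]
opening: 0.0006
```

```bash
python3 arc.py 28,15.5 31,15.5 33,15.5 35,15.5
```

```text
('rho 34.1  ang_cw -1.1 z 109.8 yaw_cw 28.0', array([-3.7,  2.9,  2.3]), 6.15)
28,15.5 -0.0 [ 0.01  0.04 -0.03]
31,15.5 0.052 [ 0.04  0.11 -0.03]
33,15.5 0.087 [ 0.06  0.15 -0.03]
35,15.5 0.122 [ 0.07  0.2  -0.03]
```

Request:
{"api": "arm_command", "payload": {"plan": [0,0,0.03,0.02,0.05,0,-1,0,0,0.06,0.04,0.1,0,-1,0,0,0.06,0.04,0.1,0,-1,0,0,0.06,0.04,0.1,0,-1]}}

```text
t: 6.55
tool_pos: [0.5995, -0.0517, 0.1102]
eef_rot: [3.14, -0.001, 0.585]
force: [0.1, -0.6, -0.3]
opening: 0.0006
```

```bash
python3 arc.py 32,15.5 34,15.5 36,15.5 40,15.5 44,15.5 47,15.5 50,15.5
```

```text
('rho 33.5  ang_cw 6.4 z 110.2 yaw_cw 31.5', array([ 0.1, -0.6, -0.3]), 6.55)
32,15.5 0.009 [-0.01 -0.04 -0.01]
34,15.5 0.044 [ 0.01  0.   -0.01]
36,15.5 0.079 [ 0.03  0.04 -0.01]
40,15.5 0.149 [ 0.06  0.13 -0.01]
44,15.5 0.219 [ 0.09  0.22 -0.01]
47,15.5 0.271 [ 0.11  0.29 -0.01]
50,15.5 0.324 [ 0.12  0.36 -0.01]
```

Second snap at an equivalent angle of 34° (11.5 + 22.5), same pattern as the first. Click 3.

Request:
{"api": "arm_command", "payload": {"plan": [0,0,0.08,0.03,0.04,0,-1,0,0,0.15,0.06,0.13,0,-1,0,0,0.22,0.09,0.22,0,-1,0,0,0.27,0.11,0.29,0,-1,0,0,0.32,0.12,0.36,0,-1,0,0,0.32,0.12,0.36,0,-1,0,0,0.32,0.12,0.36,0,-1]}}

```text
t: 7.25
tool_pos: [0.6063, -0.0565, 0.11]
eef_rot: [-3.141, -0.0, 0.267]
force: [-1.2, 3.2, 0.8]
opening: 0.0005
```

```bash
python3 arc.py 50,15.5 54,15.5
```

```text
('rho 34.1  ang_cw 20.6 z 110.0 yaw_cw 49.7', array([-1.2,  3.2,  0.8]), 7.25)
50,15.5 0.005 [ 0.01  0.05 -0.02]
54,15.5 0.075 [ 0.05  0.13 -0.02]
```

Request:
{"api": "arm_command", "payload": {"plan": [0,0,0.04,0.02,0.05,0,-1,0,0,0.07,0.04,0.1,0,-1,0,0,0.07,0.04,0.1,0,-1,0,0,0.07,0.04,0.1,0,-1]}}

```text
t: 7.65
tool_pos: [0.6082, -0.0589, 0.1101]
eef_rot: [3.141, -0.001, 0.196]
force: [0.2, 2.5, 0.9]
opening: 0.0003
```

```bash
python3 arc.py 52,15.5 54,15.5 56,15.5 58,15.5
```

```text
('rho 33.8  ang_cw 25.8 z 110.1 yaw_cw 53.8', array([0.2, 2.5, 0.9]), 7.65)
52,15.5 -0.031 [-0.02 -0.02 -0.02]
54,15.5 0.004 [ 0.01  0.02 -0.02]
56,15.5 0.039 [ 0.03  0.06 -0.02]
58,15.5 0.074 [ 0.05  0.1  -0.02]
```

Not quite there: still 2.5 N of resistance at 53°. A bit more.

Request:
{"api": "arm_command", "payload": {"plan": [0,0,0.02,0.02,0.04,0,-1,0,0,0.04,0.03,0.07,0,-1,0,0,0.04,0.03,0.07,0,-1]}}

```text
t: 7.95
tool_pos: [0.6092, -0.0617, 0.1101]
eef_rot: [3.14, -0.0, 0.153]
force: [0.4, 1.1, -0.5]
opening: 0.0005
```

```bash
python3 arc.py 56,15.5 58,15.5 44,30
```

```text
('rho 33.0  ang_cw 30.5 z 110.1 yaw_cw 56.2', array([ 0.4,  1.1, -0.5]), 7.95)
56,15.5 -0.004 [ 0.01 -0.05 -0.02]
58,15.5 0.031 [ 0.03 -0.01 -0.02]
44,30 -0.213 [-0.27 -0.86 -0.02]
```

Likely snapped to click 3. I'll back off, rise and look before the last one.

Request:
{"api": "arm_command", "payload": {"plan": [0,0,0,0,-0.4,0,-1,0,0,0,0,-0.8,0,-1,0,0,0,0,-0.8,-1,-1,0,0,0,0,-0.8,-2.5,-1,0,0,0,0,-0.4,-4,-1,0,0,0,0,0,-5.5,-1,0,0,0,0,0.6,-6,-1,0,0,0,0,0.6,-6,-1,0,0,0,0,0.6,-6,-1,0,0,0,0,0.6,-6,-1]}}

```text
t: 8.95
tool_pos: [0.6105, -0.0738, 0.2583]
eef_rot: [-3.14, 0.002, 0.156]
force: [-0.2, 0.3, -0.2]
opening: 0.0002
```

```bash
cat > wl.py <<'E'
import sys
from h import *
print(local()); M=c2w('wrist'); im,d=imaging.grab_frame('wrist'); save(sys.argv[1],im)
hsv=cv2.cvtColor(im,cv2.COLOR_RGB2HSV); b=cv2.inRange(hsv,(100,110,60),(130,255,255)); 
n,l,st,_=cv2.connectedComponentsWithStats(b); 
for k in range(1,n):
    if st[k,4]<150: continue
    (cx,cy),wh,_=cv2.minAreaRect(np.argwhere(l==k)[:,::-1].astype(np.float32)); pts=np.argwhere(l==k)[:,::-1]
    W=np.array([ray('wrist',p,.110,M)[:2] for p in pts])-C; m=W.mean(0)
    vx,vy=cv2.fitLine(W.astype(np.float32),2,0,.01,.01).ravel()[:2]
    print(st[k],'centre r',np.hypot(*m).round(4),'cw',round(PHI-np.degrees(np.arctan2(m[1],m[0])),1),'axis cw',round((PHI-np.degrees(np.arctan2(vy,vx)))%180,1))
E
python3 wl.py w3.png
```

```text
('rho 29.2  ang_cw 52.1 z 258.3 yaw_cw 56.0', array([-0.2,  0.3, -0.2]), 8.95)
[299 186  45  22 465] centre r 0.0254 cw 69.3 axis cw 66.9
```

View pics/w3.png

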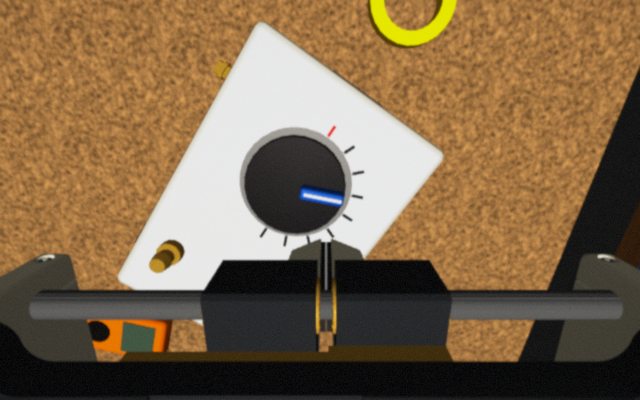

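The wing end (343,201) points at the third tick after the red one (357,196), and its measured axis is 66.9°, so it's at click 3. Going back down behind the wing for the fourth.

```bash
python3 arc.py 63,34 67,20
```

```text
('rho 29.3  ang_cw 52.3 z 258.4 yaw_cw 56.0', array([-0.5,  0.1,  0. ]), 9.0)
63,34 0.122 [ 0.2  -1.12  5.92]
67,20 0.191 [ 0.18 -0.48  5.92]
```

Request:
{"api": "arm_command", "payload": {"plan": [0,0,0.12,0.2,-1.1,0,-1,0,0,0.12,0.2,-1.1,1,-1,0,0,0.12,0.2,-1.1,2.5,-1,0,0,0.12,0.2,-1.1,4,-1,0,0,0.12,0.2,-1.1,5,-1,0,0,0.12,0.2,-1.1,5.6,-1,0,0,0.12,0.2,-1.1,5.85,-1,0,0,0.12,0.2,-1.1,5.85,-1,0,0,0.19,0.18,-0.5,5.85,-1,0,0,0.19,0.18,-0.5,5.85,-1]}}

```text
t: 10.0
tool_pos: [0.6148, -0.0646, 0.1154]
eef_rot: [3.14, -0.003, -0.039]
force: [-0.6, 0.0, 1.7]
opening: 0.0005
```

```bash
python3 arc.py 66,16 69,15.5 72,15.5 75,15.5 78,15.5
```

```text
('rho 36.3  ang_cw 39.5 z 115.4 yaw_cw 67.2', array([-0.6,  0. ,  1.7]), 10.0)
66,16 -0.021 [-0.1   0.01  0.2 ]
69,15.5 0.031 [-0.07  0.09  0.2 ]
72,15.5 0.084 [-0.04  0.16  0.2 ]
75,15.5 0.136 [-0.01  0.22  0.2 ]
78,15.5 0.188 [0.01 0.29 0.2 ]
```

Request:
{"api": "arm_command", "payload": {"plan": [0,0,0,-0.1,-0.1,0,-1,0,0,0,-0.1,-0.1,0.1,-1,0,0,0,-0.1,-0.1,0.1,-1]}}

```text
t: 10.3
tool_pos: [0.6113, -0.0587, 0.1112]
eef_rot: [-3.141, 0.0, -0.033]
force: [-0.4, 0.3, 0.4]
opening: 0.0005
```

```bash
python3 arc.py 66,16 69,15.5 72,15.5 75,15.5 78,15.5
```

```text
('rho 36.4  ang_cw 28.6 z 111.2 yaw_cw 66.9', array([-0.4,  0.3,  0.4]), 10.3)
66,16 -0.016 [0.05 0.24 0.03]
69,15.5 0.037 [0.08 0.32 0.03]
72,15.5 0.089 [0.11 0.39 0.03]
75,15.5 0.141 [0.13 0.46 0.03]
78,15.5 0.194 [0.15 0.52 0.03]
```

Request:
{"api": "arm_command", "payload": {"plan": [0,0,0,0.03,0.12,0.02,-1,0,0,0,0.05,0.22,0.02,-1,0,0,0.04,0.08,0.32,0.02,-1,0,0,0.06,0.1,0.36,0.02,-1,0,0,0.09,0.11,0.4,0.02,-1,0,0,0.11,0.12,0.43,0.02,-1,0,0,0.11,0.12,0.43,0.02,-1]}}

```text
t: 11.0
tool_pos: [0.6141, -0.0697, 0.1107]
eef_rot: [-3.14, 0.0, -0.146]
force: [-0.6, 5.8, 1.8]
opening: 0.0005
```

```bash
python3 arc.py 72,15.5 75,15.5 77,15.5 79,15.5
```

```text
('rho 33.8  ang_cw 46.8 z 110.7 yaw_cw 73.4', array([-0.6,  5.8,  1.8]), 11.0)
72,15.5 -0.024 [-0.03 -0.04  0.01]
75,15.5 0.028 [0.01 0.02 0.01]
77,15.5 0.063 [0.03 0.06 0.01]
79,15.5 0.098 [0.04 0.11 0.01]
```

Request:
{"api": "arm_command", "payload": {"plan": [0,0,0.03,0.02,0.05,0,-1,0,0,0.05,0.03,0.09,0,-1,0,0,0.05,0.03,0.09,0,-1]}}

```text
t: 11.3
tool_pos: [0.6146, -0.0738, 0.1108]
eef_rot: [3.141, -0.001, -0.196]
force: [-0.4, -0.7, -0.7]
opening: 0.0004
```

```bash
python3 arc.py 77,15.5 79,15.5 81,15.5
```

```text
('rho 33.2  ang_cw 53.7 z 110.8 yaw_cw 76.2', array([-0.4, -0.7, -0.7]), 11.3)
77,15.5 0.013 [-0.02 -0.09  0.01]
79,15.5 0.048 [ 0.   -0.05  0.01]
81,15.5 0.083 [ 0.02 -0.01  0.01]
```

Force dropped to zero at an equivalent of 81°, so the fourth snap has happened. Backing off, then looking.

Request:
{"api": "arm_command", "payload": {"plan": [0,0,0,0,-0.4,0,-1,0,0,0,0,-0.8,0,-1,0,0,0,0,-0.8,-1,-1,0,0,0,0,-0.8,-2.5,-1,0,0,0,0,-0.4,-4,-1,0,0,0,0,0,-5.5,-1,0,0,0,0,0,-6,-1,0,0,0,0,0,-6,-1,0,0,0,0,0,-6,-1,0,0,0,0,0,-6,-1]}}

```text
t: 12.3
tool_pos: [0.6137, -0.0718, 0.2589]
eef_rot: [3.141, 0.003, -0.194]
force: [0.4, 0.0, 0.4]
opening: 0.0005
```

```bash
python3 wl.py w4.png
```

```text
('rho 32.9  ang_cw 50.0 z 258.9 yaw_cw 76.1', array([0.4, 0. , 0.4]), 12.3)
[299 199  44  23 448] centre r 0.0255 cw 92.2 axis cw 89.5
```

View pics/w4.png

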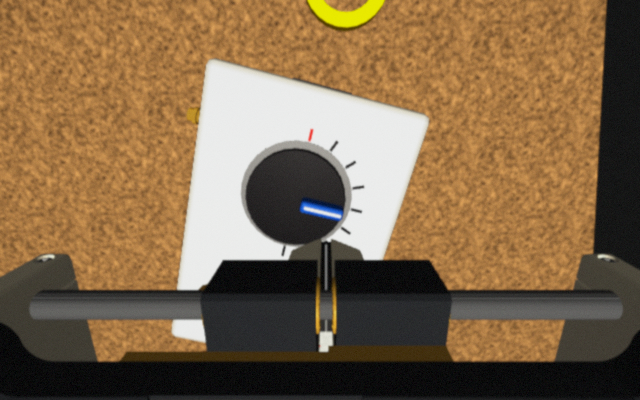

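The wing (tip at 343,215) points at the fourth tick after the red one (356,211), with its axis at 89.5° against a nominal 90°. The hand is 150 mm clear of the dial, so I'm handing in.

```bash
python3 -c "
from h import *
print(ctrl.sign_off())"
```

```text
the job is handed in; nothing more can be done
None
```

The dial is resting in the fourth click, and I handed the job in at about 12 s of the 48 s allowed.

- **How it was turned:** I pushed the +y side of the wing round with the closed fingertips, one click at a time. Each click resisted with about 3–6 N and the force then fell away, so I stopped there each time. The wing was never pinched.
- **Click 3 check:** I lifted the hand and looked. The wing pointed at the third tick, with its axis at 66.9° against 67.5° nominal.
- **Click 4 check:** After the hand had backed off and risen about 150 mm, the wing pointed at the fourth tick, at 89.5° against 90° nominal. The contact force read about zero.
- **Less certain checks:** Clicks 1 and 2 were judged by force alone, because the hand hid the wing from the fixed cameras. At the third click, about 1 N was still showing when I stopped, so I confirmed it by camera. The angle from the wing's centre, as opposed to its axis, read about 2° high (92.2° at the end), which I put down to a small offset in my estimate of the dial axis.
- **Loose items:** The hand went nowhere near the adaptor, gauge, tape, oil bottle or meter, and I saw nothing disturbed. I did not re-measure their positions, and the last picture shows only part of the tape.

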